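# Find and free the latched key on the assembly cell's control station

## Robot

A 6-joint arm with a two-finger parallel gripper is mounted at the origin on the work surface. World frame = base frame: x ahead of the robot, y to its left, z up, the work surface at z = 0. Lengths are in m, angles in rad, forces in N, time in s.
With the tool pointing down it reaches from about 0.35 to 0.725 m from the base axis. Payload 4.3 kg.
Tool frame: the origin (TCP) lies midway between the tips of the shut fingers; the grasp point (between the pads) lies 19 mm behind it; z points along the fingers, x is the direction in which the jaws open and shut, and the axes are right-handed (so a half turn about z gives the same grasp; the last joint's range is limited). The gripper opens to 85 mm and grips with 20 to 120 N. Pads are 22 mm wide; open, the fingers measure 114 mm over their backs; the gripper's body (76 mm by 85 mm) begins 54 mm behind the grasp point. The pads swing forward as they close: fully open they stand 13 mm farther back than shut.
Start: joints at [1.019, 0.377, 0.081, 1.274, 0, 1.46], TCP at [0.246, 0.52, 0.231] pointing down, gripper open.
Joint ranges: [-2.72, 2.72], [-0.84, 1.66], [-1.02, 1.22], [-1.77, 2.12], [-1.37, 1.28], [-3.14, 3.14]. Speed limits (rad/s): [2.57, 2.57, 3.14, 3.14, 3.14, 3.14].

## Interface

Orientations are given as a 3x3 rotation matrix whose columns are the frame's x, y, z axes.
In Python, from workcell import manip, viewer gives the robot as it stands.
- The arm moves only by the tool move_arm, never from a script. Its argument "motion" is a list of rows, each a list of 3 entries, a list of its own where there are three numbers: the closure, from 0 (fully open) to 1 (shut), then the shift along the tool's x, y, z in m, then the turn, a rotation vector about the tool's x, y, z in rad. A call has exactly 5 rows; each row shifts and turns the commanded pose from where the row before left it, along the tool's axes as they then stand; what a row does not reach is not made up. A row lasts 1/10 s, in which the tool goes at most 50 mm and 8.59 degrees, less where a joint would pass 70% of its speed; a pose out of reach is approached as far as the arm can. A call with a gripper value outside its range is refused whole. The fingers move at their own pace and stop on an object; "squeeze" is the grip in N (left out, the last holds). Time passes only in rows, so rows that do not move let the fingers close, or fill a call up. It gives the time, the measured TCP pose, the force and the opening at its end, in the units of the state.
- manip.observe(): the state, without advancing time (a new reading comes with each control period).
- viewer.snapshot(name): name is "side" or "top"; returns the picture (400x640x3 uint8, red, green, blue); there is no depth.
- viewer.calibration(name): a dict with "fx", "fy", "cx", "cy" (pixels), "distortion" ([k1, k2, p1, p2, k3] as OpenCV has them; the pictures are not rectified), "pose" (4x4, takes a point from camera to world coordinates). Camera axes: x right, y up, looking along -z (the intrinsics and any distortion apply to the point x, -y, -z); pixel columns grow to the right and rows downward; lengths in m; the calibration is good to about 2 mm. A picture is of the moment at which its call begins. calibration takes no time and is no camera call.
- manip.finish_job(): hands the job in, once; it reports no verdict.
The state is a dict: "time_s": time; "joint_pos": joint angles; "qd": joint speeds; "joint_efforts": joint torques, N m; "tcp_pos": TCP position; "eef_rot": TCP orientation; "force": force on the tool from outside, world axes, zero at the start; "moment": the same for the moment, N m; "opening": opening from 0.0 (shut) to 1.0 (fully open).
Only numpy, scipy, OpenCV 4.12 (cv2) and the standard library are available. Lean on these libraries where they do the work, as an engineer would, in place of code of your own. Each camera call takes 0.05 s, during which the arm holds its last target.

## Task

One of the four identical square keys on the grey control station has been left latched down, so the assembly cell will not start. With the fingertips, tap each key lightly in turn, along the whole row from the robot's left to its right, to feel which one it is, without clicking any of them over; then press that one fully home and let go, so that it springs back and all four keys are up. Grip nothing and leave the loose things round about where they are.

Things in the scene. Friction and masses are not known exactly. Their poses are not given: they have to be found in the camera images.
- station: light grey box fixed to the bench, 170 mm deep (its x), 400 wide (y), top 70 mm above the bench. Origin on the bench under its middle; x away from the robot, y to the robot's left; turned up to 0.3 rad. Keys in a row along y, 60 mm apart, 35 mm nearer the robot than the middle. 105 mm right of the fourth key a fixed red mushroom button, 33 mm high. Two loose valve inserts stand 85 mm behind.
- seat_1 (a point): the first key place from the robot's left: a fixed point on the station, at the middle of the upper face of a key that is up there (18 mm above the station's top, 88 mm above the bench)
- seat_2 (a point): the second key place from the robot's left: a fixed point on the station, at the middle of the upper face of a key that is up there (18 mm above the station's top, 88 mm above the bench)
- seat_3 (a point): the third key place from the robot's left: a fixed point on the station, at the middle of the upper face of a key that is up there (18 mm above the station's top, 88 mm above the bench)
- seat_4 (a point): the fourth key place from the robot's left: a fixed point on the station, at the middle of the upper face of a key that is up there (18 mm above the station's top, 88 mm above the bench)
- cap_a (a point): key a: one of four identical cream-white square push keys, cap 32 x 32 mm, each in a black frame 44 x 44 mm that stands 6 mm above the station's top. Origin: middle of the cap's upper face, z up; it goes down with the key. Which key sits in which of the four places differs from start to start: compare its x, y with seat_1 to seat_4.
- key_a (a joint): how far key a is down, m: 0 up, 0.0036 latched, 0.0098 end of travel. Push-push latch on a spring: a key that is up gives at 1.8 N, a latched one at 2.7 N, and 4.3 N reach the end. Pushed past 8.5 mm and let go, a latched key is freed and springs up, and one that was up latches down; less than 7 mm changes nothing.
- cap_b (a point): key b: one of four identical cream-white square push keys, cap 32 x 32 mm, each in a black frame 44 x 44 mm that stands 6 mm above the station's top. Origin: middle of the cap's upper face, z up; it goes down with the key. Which key sits in which of the four places differs from start to start: compare its x, y with seat_1 to seat_4.
- key_b (a joint): how far key b is down, m: 0 up, 0.0036 latched, 0.0098 end of travel. Push-push latch on a spring: a key that is up gives at 1.8 N, a latched one at 2.7 N, and 4.3 N reach the end. Pushed past 8.5 mm and let go, a latched key is freed and springs up, and one that was up latches down; less than 7 mm changes nothing.
- cap_c (a point): key c: one of four identical cream-white square push keys, cap 32 x 32 mm, each in a black frame 44 x 44 mm that stands 6 mm above the station's top. Origin: middle of the cap's upper face, z up; it goes down with the key. Which key sits in which of the four places differs from start to start: compare its x, y with seat_1 to seat_4.
- key_c (a joint): how far key c is down, m: 0 up, 0.0036 latched, 0.0098 end of travel. Push-push latch on a spring: a key that is up gives at 1.8 N, a latched one at 2.7 N, and 4.3 N reach the end. Pushed past 8.5 mm and let go, a latched key is freed and springs up, and one that was up latches down; less than 7 mm changes nothing.
- cap_d (a point): key d: one of four identical cream-white square push keys, cap 32 x 32 mm, each in a black frame 44 x 44 mm that stands 6 mm above the station's top. Origin: middle of the cap's upper face, z up; it goes down with the key. Which key sits in which of the four places differs from start to start: compare its x, y with seat_1 to seat_4.
- key_d (a joint): how far key d is down, m: 0 up, 0.0036 latched, 0.0098 end of travel. Push-push latch on a spring: a key that is up gives at 1.8 N, a latched one at 2.7 N, and 4.3 N reach the end. Pushed past 8.5 mm and let go, a latched key is freed and springs up, and one that was up latches down; less than 7 mm changes nothing.
- valve_a: loose steel valve insert standing on the station's rear strip, 34 mm wide, 44 mm tall; origin under its middle. Leave alone.
- valve_b: a second loose valve insert like valve_a. Leave alone.
- bottle: loose small red bottle with a white nozzle, standing on the bench left of the station, 32 mm wide, 92 mm tall; origin under its middle. Leave alone.
- driver: loose screwdriver lying on the bench in front of the station, across the robot's view. Leave alone.
- ring_gauge: loose steel ring gauge lying on the bench right of the station, 56 mm wide, 20 mm high; origin under its middle. Leave alone.
- spindle: loose steel spindle standing on the bench right of the station, 28 mm wide, 85 mm tall; origin under its middle. Leave alone.

How it is judged:
On the way, in this order (a step that is already met when the one before it is completed fails the run):
1. the first key from the robot's left is touched with the fingers (more than 0.4 N) (((contact force between the fingers and key_a above 0.4 N and horizontal distance between cap_a and seat_1 below 0.02 m) or (contact force between the fingers and key_b above 0.4 N and horizontal distance between cap_b and seat_1 below 0.02 m) or (contact force between the fingers and key_c above 0.4 N and horizontal distance between cap_c and seat_1 below 0.02 m) or (contact force between the fingers and key_d above 0.4 N and horizontal distance between cap_d and seat_1 below 0.02 m))), for 0.02 s.
2. the second key from the robot's left is touched with the fingers (more than 0.4 N) (((contact force between the fingers and key_a above 0.4 N and horizontal distance between cap_a and seat_2 below 0.02 m) or (contact force between the fingers and key_b above 0.4 N and horizontal distance between cap_b and seat_2 below 0.02 m) or (contact force between the fingers and key_c above 0.4 N and horizontal distance between cap_c and seat_2 below 0.02 m) or (contact force between the fingers and key_d above 0.4 N and horizontal distance between cap_d and seat_2 below 0.02 m))), for 0.02 s.
3. the third key from the robot's left is touched with the fingers (more than 0.4 N) (((contact force between the fingers and key_a above 0.4 N and horizontal distance between cap_a and seat_3 below 0.02 m) or (contact force between the fingers and key_b above 0.4 N and horizontal distance between cap_b and seat_3 below 0.02 m) or (contact force between the fingers and key_c above 0.4 N and horizontal distance between cap_c and seat_3 below 0.02 m) or (contact force between the fingers and key_d above 0.4 N and horizontal distance between cap_d and seat_3 below 0.02 m))), for 0.02 s.
4. the fourth key from the robot's left is touched with the fingers (more than 0.4 N) (((contact force between the fingers and key_a above 0.4 N and horizontal distance between cap_a and seat_4 below 0.02 m) or (contact force between the fingers and key_b above 0.4 N and horizontal distance between cap_b and seat_4 below 0.02 m) or (contact force between the fingers and key_c above 0.4 N and horizontal distance between cap_c and seat_4 below 0.02 m) or (contact force between the fingers and key_d above 0.4 N and horizontal distance between cap_d and seat_4 below 0.02 m))), for 0.02 s.
5. all four keys are up (each less than 1 mm down) (value of joint each of key_a, key_b, key_c, key_d below 0.001 m), for 0.2 s.
At the end, for the whole second after the job is handed in: All four keys are up, each less than 1 mm down (all of step 5); the robot touches nothing.
It fails at once if a key is pushed more than 7.2 mm down while another one is down (more than 2.5 mm) ((value of joint key_a above 0.0072 m and value of joint key_b above 0.0025 m) or (value of joint key_a above 0.0072 m and value of joint key_c above 0.0025 m) or (value of joint key_a above 0.0072 m and value of joint key_d above 0.0025 m) or (value of joint key_b above 0.0072 m and value of joint key_a above 0.0025 m) or (value of joint key_b above 0.0072 m and value of joint key_c above 0.0025 m) or (value of joint key_b above 0.0072 m and value of joint key_d above 0.0025 m) or (value of joint key_c above 0.0072 m and value of joint key_a above 0.0025 m) or (value of joint key_c above 0.0072 m and value of joint key_b above 0.0025 m) or (value of joint key_c above 0.0072 m and value of joint key_d above 0.0025 m) or (value of joint key_d above 0.0072 m and value of joint key_a above 0.0025 m) or (value of joint key_d above 0.0072 m and value of joint key_b above 0.0025 m) or (value of joint key_d above 0.0072 m and value of joint key_c above 0.0025 m)).
It fails at once if a key is squeezed or struck with more than 30 N (contact force between the fingers and key_a above 30 N or contact force between the fingers and key_b above 30 N or contact force between the fingers and key_c above 30 N or contact force between the fingers and key_d above 30 N).
It fails at once if one of the loose things is pushed or lifted more than 15 mm from its place (distance of any of valve_a, valve_b, bottle, driver, ring_gauge, spindle from where it was at the start of the episode above 0.015 m).
It also fails if it takes over 58 s, if anything falls off the work surface, if the arm or the gripper's body presses on something with over 40 N, if the wrist force passes 120 N, or if a joint passes its speed limit or range.

## Working session

There is one attempt and no reset: what is moved stays moved. The work goes in short steps, Python scripts to look and compute and a tool call to move; the robot and the scene stay as the last step left them, time stands still between calls to the robot, and variables do not carry over. Pictures are saved under pics/ and viewed, and the job is handed in when it is done.

Besides the shell and the picture viewer there is one more tool, called after "Request:" as name(argument=value, ...), one argument or row to a line, values as JSON. move_arm: Moves the arm, as the interface text tells. Its arguments: {"type":"object","properties":{"motion":{"type":"array","items":{"type":"array"}},"squeeze":{"type":"number"}},"required":["motion"]}

```bash
mkdir -p pics
python3 - <<'E'
from workcell import manip, viewer
import cv2
for n in("top","side"):
    im=viewer.snapshot(n); cv2.imwrite(f"pics/{n}0.png",im[:,:,::-1])
    c=viewer.calibration(n); print(n,c)
s=manip.observe(); print(s)
E
```

```text
top {'fx': 446.78101429968825, 'fy': 446.78101429968825, 'cx': 315.07762247707177, 'cy': 203.907078243152, 'distortion': array([-0.06515334,  0.        ,  0.        ,  0.        ,  0.        ]), 'pose': array([[ 0.01902285,  0.99067682, -0.13489836,  0.46198399],
       [-0.99977333,  0.01755782, -0.01204177,  0.03093457],
       [-0.00956098,  0.13509685,  0.99078627,  1.07367331],
       [ 0.        ,  0.        ,  0.        ,  1.        ]])}
side {'fx': 391.36010096946353, 'fy': 391.36010096946353, 'cx': 315.02701824556664, 'cy': 200.98724835145939, 'distortion': array([-0.06924277,  0.        ,  0.        ,  0.        ,  0.        ]), 'pose': array([[-0.99942337,  0.00575108, -0.03346428,  0.54163358],
       [-0.03139263, -0.53208244,  0.84611038,  0.72297704],
       [-0.01293971,  0.84667302,  0.53195616,  0.54133343],
       [ 0.        ,  0.        ,  0.        ,  1.        ]])}
{'time_s': 0.1, 'joint_pos': array([1.01867774e+00, 3.78018608e-01, 7.97582768e-02, 1.27438527e+00,
       9.48437399e-06, 1.46048165e+00]), 'qd': array([-0.0003961 , -0.00225819,  0.00474452,  0.00019521, -0.00029395,
        0.00040278]), 'joint_efforts': array([ 1.08978755e-03, -4.64691567e+01,  2.70584053e+01,  1.19952857e-02,
       -1.07446824e-04,  3.08476308e-05]), 'tcp_pos': array([0.24554468, 0.51928977, 0.23043749]), 'eef_rot': array([[ 4.27569968e-01,  9.03981729e-01, -9.78003643e-04],
       [ 9.03980391e-01, -4.27571034e-01, -1.56952352e-03],
       [-1.83698662e-03, -2.13014993e-04, -9.99998290e-01]]), 'force': array([ 0.2229187 , -0.2521364 ,  0.06812969]), 'moment': array([ 0.00174735,  0.0295597 , -0.04657437]), 'opening': 0.9954479568110933}
```

View pics/top0.png

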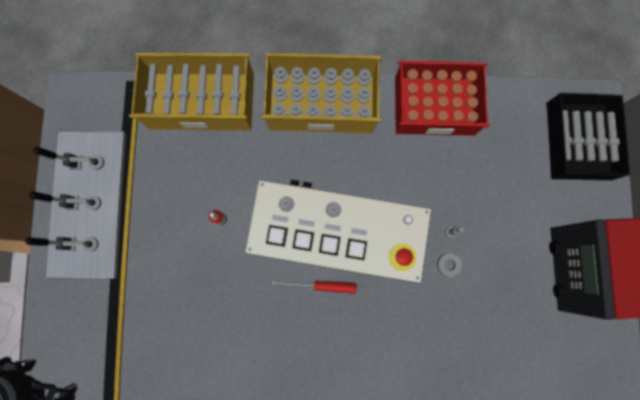

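View pics/side0.png

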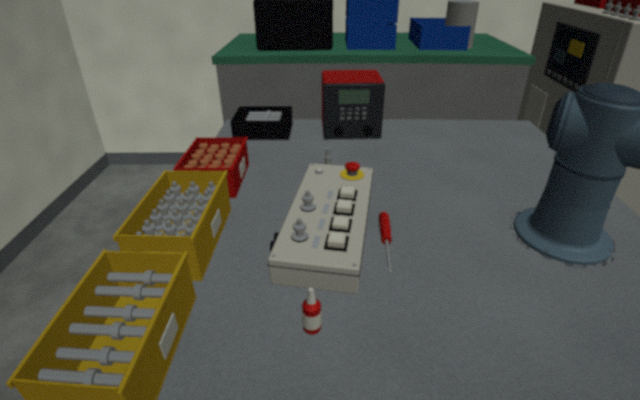

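The top view shows the four keys at about (277,235), (303,240), (330,244) and (357,249). The valves are at (287,204) and (334,209), the mushroom at (403,257) and the bottle at (216,216). In the side view the keys run from (338,240) to (348,192). Next I measure them.

```bash
cat > h.py <<'E'
import numpy as np, cv2
from workcell import manip, viewer
def ray(n,uv):
    c=viewer.calibration(n);K=np.array([[c['fx'],0,c['cx']],[0,c['fy'],c['cy']],[0,0,1]])
    p=cv2.undistortPoints(np.array(uv,float).reshape(-1,1,2),K,c['distortion']).reshape(-1,2)
    d=np.c_[p[:,0],-p[:,1],-np.ones(len(p))]@c['pose'][:3,:3].T
    return c['pose'][:3,3],d
def plane(n,uv,z):
    o,d=ray(n,uv); return o+d*((z-o[2])/d[:,2])[:,None]
E
python3 - <<'E'
from h import *
im=cv2.imread('pics/top0.png')
g=cv2.cvtColor(im,cv2.COLOR_BGR2GRAY)
# station mask
hsv=cv2.cvtColor(im,cv2.COLOR_BGR2HSV)
m=((g>150)).astype(np.uint8); 
cs,_=cv2.findContours(m[150:300,230:450].copy(),cv2.RETR_EXTERNAL,cv2.CHAIN_APPROX_NONE)
c=max(cs,key=cv2.contourArea)+np.array([230,150])
r=cv2.minAreaRect(c);print('station',r)
bx=cv2.boxPoints(r);P=plane('top',bx,.07);print(P.round(4),P.mean(0))
dk=((g<110)).astype(np.uint8); sm=np.zeros_like(g);cv2.fillPoly(sm,[c],1)
dk&=sm
cs,h=cv2.findContours(dk,cv2.RETR_CCOMP,cv2.CHAIN_APPROX_NONE)
uo=[];ui=[]
for i,k in enumerate(cs):
    a=cv2.contourArea(k);M=cv2.minAreaRect(k)
    if a>60: print(i,a,M,h[0][i])
    if 200<a<700 and h[0][i][3]<0: uo.append(M[0])
    if 100<a and h[0][i][3]>=0: ui.append(M[0])
for u,z in((uo,.076),(ui,.086)):
    if u:
        P=plane('top',u,z);print(P[np.argsort(-P[:,1])].round(4))
big=cv2.resize(im[170:300,200:480],None,fx=2.8,fy=2.8,interpolation=cv2.INTER_CUBIC);cv2.imwrite('pics/c0.png',big)
s=cv2.imread('pics/side0.png');cv2.imwrite('pics/c1.png',cv2.resize(s[150:300,260:400],None,fx=4,fy=4,interpolation=cv2.INTER_CUBIC))
E
```

```text
station ((338.63726806640625, 230.9785614013672), (177.38601684570312, 73.98896026611328), 9.554289817810059)
[[ 0.4853  0.1981  0.07  ]
 [ 0.6521  0.1765  0.07  ]
 [ 0.5912 -0.2228  0.07  ]
 [ 0.4273 -0.1932  0.07  ]] [ 0.53896757 -0.01036777  0.07      ]
0 192.5 ((404.0, 256.5), (15.0, 16.0), 90.0) [ 1 -1 -1 -1]
1 318.0 ((355.83782958984375, 248.97296142578125), (18.741483688354492, 18.741485595703125), 9.462322235107422) [ 3  0  2 -1]
2 254.0 ((356.189208984375, 248.86483764648438), (17.09749412536621, 17.09749412536621), 9.462322235107422) [-1 -1 -1  1]
3 317.0 ((329.270263671875, 244.3783721923828), (18.741483688354492, 18.741483688354492), 9.462322235107422) [ 5  1  4 -1]
4 249.5 ((329.28375244140625, 244.29730224609375), (17.09749412536621, 16.933094024658203), 9.462322235107422) [-1 -1 -1  3]
5 316.0 ((302.78375244140625, 239.79730224609375), (18.577085494995117, 18.741485595703125), 9.462322235107422) [ 7  3  6 -1]
6 247.5 ((302.6081237792969, 239.85133361816406), (16.933094024658203, 16.933094024658203), 9.462322235107422) [-1 -1 -1  5]
7 313.0 ((276.4459533691406, 235.32432556152344), (18.741483688354492, 18.577085494995117), 9.462322235107422) [-1  5  8 -1]
8 248.0 ((275.76922607421875, 235.1538543701172), (16.86598777770996, 16.86598777770996), 11.309932708740234) [-1 -1 -1  7]
[[ 0.5254  0.1281  0.076 ]
 [ 0.5165  0.0689  0.076 ]
 [ 0.5074  0.0097  0.076 ]
 [ 0.4983 -0.0495  0.076 ]]
[[ 0.5251  0.1286  0.086 ]
 [ 0.5159  0.069   0.086 ]
 [ 0.5072  0.0099  0.086 ]
 [ 0.4982 -0.0495  0.086 ]]
```

View pics/c0.png

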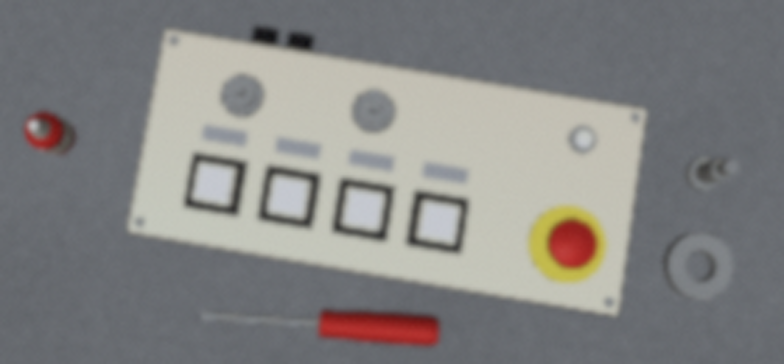

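View pics/c1.png

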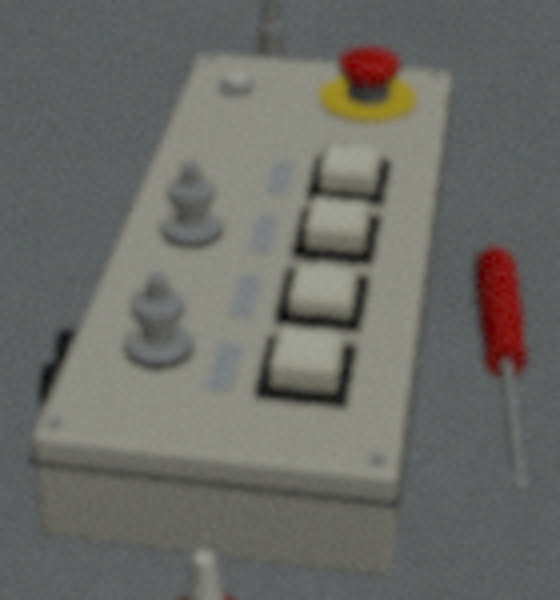

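Request:
move_arm(
  motion=[
    [1, [-0.0234, 0.042, 0], [0, 0, 0]],
    [1, [-0.0234, 0.042, 0], [0, 0, 0]],
    [1, [-0.0234, 0.042, 0], [0, 0, 0]],
    [1, [-0.0234, 0.042, 0], [0, 0, 0]],
    [1, [-0.0234, 0.042, 0], [0, 0, 0]],
  ],
  squeeze=20,
)

```text
time_s: 0.6
tcp_pos: [0.3861, 0.3225, 0.231]
eef_rot: [[0.427, 0.904, -0.0], [0.904, -0.427, -0.0], [-0.0, -0.0, -1.0]]
force: [0.2, 1.1, -0.7]
opening: 0.145
```

Request:
move_arm(
  motion=[
    [1, [-0.0234, 0.042, 0], [0, 0, 0]],
    [1, [-0.0234, 0.042, 0], [0, 0, 0]],
    [1, [-0.0234, 0.042, 0], [0, 0, 0]],
    [1, [-0.0234, 0.042, 0], [0, 0, 0]],
    [1, [-0.0234, 0.042, 0], [0, 0, 0]],
  ],
)

```text
time_s: 1.1
tcp_pos: [0.526, 0.1269, 0.231]
eef_rot: [[0.428, 0.904, -0.001], [0.904, -0.428, 0.0], [-0.0, -0.001, -1.0]]
force: [1.3, 1.1, 0.1]
opening: -0.002
```

Request:
move_arm(
  motion=[
    [1, [0, 0, 0], [0, 0, -0.145]],
    [1, [0, 0, 0], [0, 0, -0.145]],
    [1, [0, 0, 0.04], [0, 0, 0]],
    [1, [0, 0, 0.04], [0, 0, 0]],
    [1, [0, 0, 0], [0, 0, 0]],
  ],
)

```text
time_s: 1.6
tcp_pos: [0.5201, 0.1279, 0.1456]
eef_rot: [[0.151, 0.988, -0.012], [0.988, -0.151, -0.001], [-0.003, -0.012, -1.0]]
force: [-0.4, -0.9, 0.3]
opening: 0.0
```

Request:
move_arm(
  motion=[
    [1, [0, 0, 0.02], [0, 0, 0]],
    [1, [0, 0, 0.02], [0, 0, 0]],
    [1, [0, 0, 0], [0, 0, 0]],
    [1, [0, 0, 0], [0, 0, 0]],
    [1, [0, 0, 0], [0, 0, 0]],
  ],
)

```text
time_s: 2.1
tcp_pos: [0.5268, 0.1289, 0.1132]
eef_rot: [[0.151, 0.989, 0.003], [0.989, -0.151, 0.0], [0.001, 0.003, -1.0]]
force: [-0.8, 0.1, -0.2]
opening: -0.0
```

Run:
```python
from h import *
for n in("top","side"):
    im=viewer.snapshot(n)[:,:,::-1]; cv2.imwrite(f"pics/{n}1.png",im)
    x=im[150:300,230:450] if n=="top" else im[120:270,240:440]
    cv2.imwrite(f"pics/{n}1c.png",cv2.resize(x,None,fx=3.5,fy=3.5,interpolation=cv2.INTER_CUBIC))
    s=manip.observe(); print(s['tcp_pos'],s['force'],s['moment'],s['eef_rot'][:,2])
```

```text
[0.52678361 0.12891756 0.11313358] [ 0.13401524 -0.59792117  0.35249658] [ 0.00272019 -0.03025347 -0.00148181] [ 2.85862703e-03  4.26828775e-04 -9.99995823e-01]
[0.52666656 0.12889153 0.11292649] [-0.83340944 -0.83658372  0.09078962] [-0.01582834  0.03848314 -0.02393605] [ 2.67608539e-03  3.80369798e-04 -9.99996347e-01]
```

View pics/side1c.png

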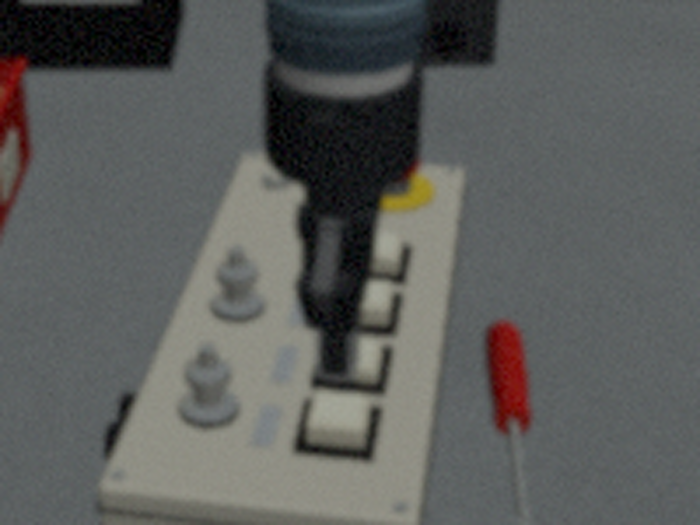

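View pics/top1c.png

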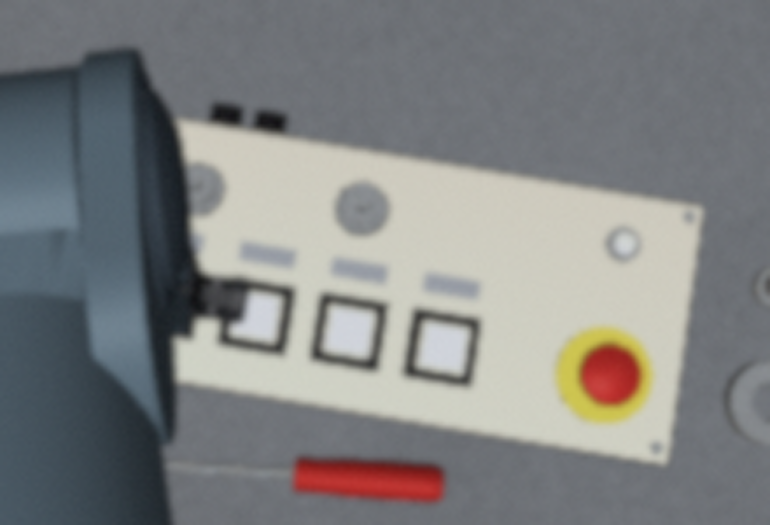

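The fingertip in the side view is at full-frame (336,228), over the first key, so it is well placed. Now I go down slowly to about 2.5 mm below an up cap. An up key should read about 2.4 N there and a latched one nothing.

Request:
move_arm(
  motion=[
    [1, [0, 0, 0.007], [0, 0, 0]],
    [1, [0, 0, 0.007], [0, 0, 0]],
    [1, [0, 0, 0.004], [0, 0, 0]],
    [1, [0, 0, 0], [0, 0, 0]],
    [1, [0, 0, 0], [0, 0, 0]],
  ],
)

```text
time_s: 2.7
tcp_pos: [0.5252, 0.1287, 0.093]
eef_rot: [[0.151, 0.989, -0.001], [0.989, -0.151, -0.0], [-0.0, -0.001, -1.0]]
force: [-0.3, 0.7, -0.4]
opening: 0.002
```

Request:
move_arm(
  motion=[
    [1, [0, 0, 0.003], [0, 0, 0]],
    [1, [0, 0, 0.002], [0, 0, 0]],
    [1, [0, 0, 0.002], [0, 0, 0]],
    [1, [0, 0, 0], [0, 0, 0]],
    [1, [0, 0, 0], [0, 0, 0]],
  ],
)

```text
time_s: 3.2
tcp_pos: [0.5256, 0.1288, 0.0865]
eef_rot: [[0.151, 0.989, 0.0], [0.989, -0.151, 0.0], [0.0, 0.0, -1.0]]
force: [-0.5, 0.4, 1.6]
opening: 0.002
```

```bash
cat > f.py <<'E'
from h import *
F=[]
for i in range(3):
    viewer.snapshot("top"); s=manip.observe(); F.append(s['force'])
print(s['time_s'],s['tcp_pos'].round(4),np.mean(F,0).round(2),np.array(F)[:,2].round(2))
E
python3 f.py
```

```text
3.35 [0.5256 0.1287 0.0865] [ 0.61 -0.2   1.81] [1.62 2.16 1.66]
```

Key 1 pushes back with about 1.8 N at 1.5 mm down, so it is up. On to key 2.

Request:
move_arm(
  motion=[
    [1, [0, 0, -0.015], [0, 0, 0]],
    [1, [-0.02, 0, 0], [0, 0, 0]],
    [1, [-0.02, 0, 0], [0, 0, 0]],
    [1, [-0.02, 0, 0], [0, 0, 0]],
    [1, [0, 0, 0], [0, 0, 0]],
  ],
)

```text
time_s: 3.85
tcp_pos: [0.5159, 0.0677, 0.1011]
eef_rot: [[0.154, 0.988, -0.001], [0.988, -0.154, -0.001], [-0.001, -0.001, -1.0]]
force: [-1.0, 1.0, -0.1]
opening: 0.0
```

Request:
move_arm(
  motion=[
    [1, [0, 0, 0.007], [0, 0, 0]],
    [1, [0, 0, 0.003], [0, 0, 0]],
    [1, [0, 0, 0.003], [0, 0, 0]],
    [1, [0, 0, 0.002], [0, 0, 0]],
    [1, [0, 0, 0], [0, 0, 0]],
  ],
)

```text
time_s: 4.35
tcp_pos: [0.5161, 0.0698, 0.0858]
eef_rot: [[0.151, 0.989, -0.001], [0.989, -0.151, 0.0], [-0.0, -0.001, -1.0]]
force: [0.2, 0.1, -0.0]
opening: -0.0
```

```bash
python3 f.py
```

```text
4.5 [0.5165 0.0696 0.0864] [ 0.08 -0.11  0.25] [0.54 0.13 0.09]
```

At the same height key 2 gives almost nothing, so it is probably latched. I press a little deeper to touch it properly.

Request:
move_arm(
  motion=[
    [1, [0, 0, 0.001], [0, 0, 0]],
    [1, [0, 0, 0.001], [0, 0, 0]],
    [1, [0, 0, 0.001], [0, 0, 0]],
    [1, [0, 0, 0], [0, 0, 0]],
    [1, [0, 0, 0], [0, 0, 0]],
  ],
)

```text
time_s: 5.0
tcp_pos: [0.5166, 0.0694, 0.0836]
eef_rot: [[0.151, 0.988, 0.001], [0.988, -0.151, 0.0], [0.0, 0.001, -1.0]]
force: [-0.3, 0.7, 2.2]
opening: -0.002
```

```bash
python3 f.py
```

```text
5.15 [0.5166 0.0694 0.0835] [-0.8   0.14  2.98] [3.62 2.36 2.96]
```

Key 2 first resists at about 84 mm, with 3.0 N, so it is the latched one. Now I touch keys 3 and 4.

Request:
move_arm(
  motion=[
    [1, [0, 0, -0.018], [0, 0, 0]],
    [1, [-0.02, 0, 0], [0, 0, 0]],
    [1, [-0.02, 0, 0], [0, 0, 0]],
    [1, [-0.02, 0, 0], [0, 0, 0]],
    [1, [0, 0, 0], [0, 0, 0]],
  ],
)

```text
time_s: 5.65
tcp_pos: [0.5069, 0.0084, 0.101]
eef_rot: [[0.154, 0.988, -0.001], [0.988, -0.154, -0.001], [-0.001, -0.001, -1.0]]
force: [0.7, 0.5, 0.3]
opening: -0.001
```

Request:
move_arm(
  motion=[
    [1, [0, 0, 0.007], [0, 0, 0]],
    [1, [0, 0, 0.003], [0, 0, 0]],
    [1, [0, 0, 0.003], [0, 0, 0]],
    [1, [0, 0, 0.002], [0, 0, 0]],
    [1, [0, 0, 0], [0, 0, 0]],
  ],
)

```text
time_s: 6.15
tcp_pos: [0.507, 0.0108, 0.086]
eef_rot: [[0.15, 0.989, -0.001], [0.989, -0.15, 0.001], [0.001, -0.001, -1.0]]
force: [-1.6, 1.1, 2.1]
opening: -0.003
```

```bash
python3 f.py
```

```text
6.3 [0.5074 0.0104 0.0864] [-0.7   0.87  2.53] [2.79 2.98 1.82]
```

Key 3 gives 2.5 N, so it is up. Now key 4.

Request:
move_arm(
  motion=[
    [1, [0, 0, -0.015], [0, 0, 0]],
    [1, [-0.02, 0, 0], [0, 0, 0]],
    [1, [-0.02, 0, 0], [0, 0, 0]],
    [1, [-0.02, 0, 0], [0, 0, 0]],
    [1, [0, 0, 0], [0, 0, 0]],
  ],
)

```text
time_s: 6.8
tcp_pos: [0.4984, -0.0511, 0.1015]
eef_rot: [[0.154, 0.988, 0.001], [0.988, -0.154, -0.001], [-0.001, 0.001, -1.0]]
force: [0.1, -0.1, 0.1]
opening: 0.0
```

Request:
move_arm(
  motion=[
    [1, [0, 0, 0.007], [0, 0, 0]],
    [1, [0, 0, 0.003], [0, 0, 0]],
    [1, [0, 0, 0.003], [0, 0, 0]],
    [1, [0, 0, 0.002], [0, 0, 0]],
    [1, [0, 0, 0], [0, 0, 0]],
  ],
)

```text
time_s: 7.3
tcp_pos: [0.498, -0.0485, 0.086]
eef_rot: [[0.15, 0.989, -0.001], [0.989, -0.15, 0.001], [0.001, -0.001, -1.0]]
force: [-1.2, 1.0, 2.0]
opening: -0.002
```

```bash
python3 f.py
```

```text
7.45 [ 0.4983 -0.0489  0.0864] [-0.45  0.9   2.15] [1.6  1.97 2.9 ]
```

Key 4 gives 2.15 N, so it is up. Back to key 2 to press it home.

Request:
move_arm(
  motion=[
    [1, [0, 0, -0.015], [0, 0, 0]],
    [1, [0.04, 0, 0], [0, 0, 0]],
    [1, [0.04, 0, 0], [0, 0, 0]],
    [1, [0.04, 0, 0], [0, 0, 0]],
    [1, [0, 0, 0], [0, 0, 0]],
  ],
)

```text
time_s: 7.95
tcp_pos: [0.5172, 0.0732, 0.1015]
eef_rot: [[0.146, 0.989, 0.002], [0.989, -0.146, 0.001], [0.002, 0.001, -1.0]]
force: [-0.4, -0.4, 0.3]
opening: -0.002
```

Request:
move_arm(
  motion=[
    [1, [0, 0, 0], [0, 0, 0]],
    [1, [0, 0, 0.008], [0, 0, 0]],
    [1, [0, 0, 0.006], [0, 0, 0]],
    [1, [0, 0, 0.003], [0, 0, 0]],
    [1, [0, 0, 0], [0, 0, 0]],
  ],
)

```text
time_s: 8.45
tcp_pos: [0.5157, 0.0683, 0.0837]
eef_rot: [[0.153, 0.988, -0.002], [0.988, -0.153, -0.001], [-0.001, -0.001, -1.0]]
force: [-1.3, -0.7, 2.9]
opening: 0.002
```

Request:
move_arm(
  motion=[
    [1, [0, 0, 0.002], [0, 0, 0]],
    [1, [0, 0, 0.002], [0, 0, 0]],
    [1, [0, 0, 0.002], [0, 0, 0]],
    [1, [0, 0, 0], [0, 0, 0]],
    [1, [0, 0, 0], [0, 0, 0]],
  ],
)

```text
time_s: 8.95
tcp_pos: [0.5167, 0.0693, 0.0785]
eef_rot: [[0.151, 0.988, 0.001], [0.988, -0.151, -0.0], [-0.0, 0.001, -1.0]]
force: [-2.0, -2.1, 3.9]
opening: 0.002
```

```bash
python3 f.py
```

```text
9.1 [0.5167 0.0693 0.0785] [-1.47 -2.83  4.09] [4.13 3.95 4.18]
```

Request:
move_arm(
  motion=[
    [1, [0, 0, 0.0005], [0, 0, 0]],
    [1, [0, 0, 0.0005], [0, 0, 0]],
    [1, [0, 0, 0], [0, 0, 0]],
    [1, [0, 0, 0], [0, 0, 0]],
    [1, [0, 0, 0], [0, 0, 0]],
  ],
)

```text
time_s: 9.6
tcp_pos: [0.5167, 0.0693, 0.0782]
eef_rot: [[0.151, 0.988, 0.001], [0.988, -0.151, -0.0], [-0.0, 0.001, -1.0]]
force: [-3.1, -2.0, 10.2]
opening: 0.003
```

Request:
move_arm(
  motion=[
    [1, [0, 0, -0.01], [0, 0, 0]],
    [1, [0, 0, -0.03], [0, 0, 0]],
    [1, [0, 0, -0.04], [0, 0, 0]],
    [1, [0, 0, -0.04], [0, 0, 0]],
    [1, [0, 0, -0.03], [0, 0, 0]],
  ],
)

```text
time_s: 10.1
tcp_pos: [0.517, 0.0702, 0.2299]
eef_rot: [[0.151, 0.989, 0.002], [0.989, -0.151, 0.002], [0.002, 0.002, -1.0]]
force: [1.4, 0.2, 0.4]
opening: -0.001
```

Request:
move_arm(
  motion=[
    [1, [0.04, -0.02, 0], [0, 0, 0]],
    [1, [0.04, -0.02, 0], [0, 0, 0]],
    [1, [0.04, -0.02, 0], [0, 0, 0]],
    [1, [0.04, -0.02, 0], [0, 0, 0]],
    [1, [0.04, -0.02, 0], [0, 0, 0]],
  ],
)

```text
time_s: 10.6
tcp_pos: [0.4467, 0.2845, 0.2274]
eef_rot: [[0.151, 0.989, -0.0], [0.989, -0.151, 0.002], [0.002, -0.001, -1.0]]
force: [1.4, -0.2, 0.3]
opening: 0.001
```

Request:
move_arm(
  motion=[
    [1, [0.04, 0, 0], [0, 0, 0]],
    [1, [0.04, 0, 0], [0, 0, 0]],
    [1, [0.04, 0, 0], [0, 0, 0]],
    [1, [0, 0, 0], [0, 0, 0]],
    [1, [0, 0, 0], [0, 0, 0]],
  ],
)

```text
time_s: 11.1
tcp_pos: [0.4653, 0.4017, 0.2266]
eef_rot: [[0.149, 0.989, -0.001], [0.989, -0.149, -0.0], [-0.0, -0.001, -1.0]]
force: [0.2, -0.5, 0.1]
opening: -0.0
```

```bash
python3 f.py
python3 - <<'E'
from h import *
a=cv2.imread('pics/side0.png');b=viewer.snapshot("side")[:,:,::-1]
t=viewer.snapshot("top")[:,:,::-1]; cv2.imwrite('pics/t2.png',t)
cv2.imwrite('pics/s2.png',np.hstack([cv2.resize(x[150:280,270:390],None,fx=3.3,fy=4,interpolation=cv2.INTER_CUBIC) for x in(a,b)]))
E
```

```text
11.25 [0.4657 0.3998 0.2275] [ 0.15 -0.41 -0.37] [ 0.56 -0.41 -1.25]
```

View pics/s2.png

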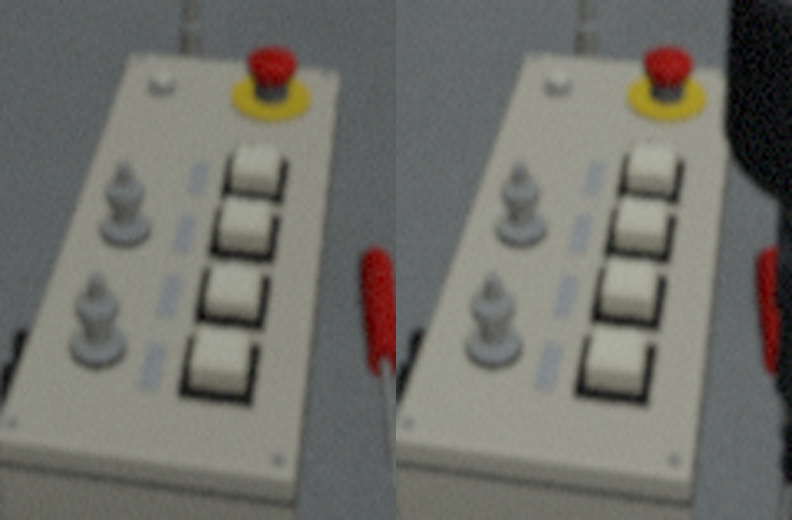

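View pics/t2.png

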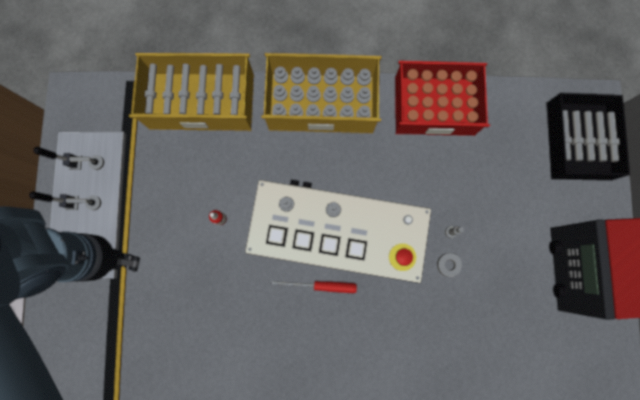

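The side view shows key 2's cap (crop (630,280), second from the bottom) standing higher than before, and the top view shows the loose things in place. I compare the two side pictures key by key before handing in.

Run:
```python
from h import *
a=cv2.imread('pics/side0.png',0).astype(float);V=[viewer.snapshot("side").astype(np.uint8) for _ in range(2)]
b=np.mean([cv2.cvtColor(v,cv2.COLOR_RGB2GRAY) for v in V],0)
c=viewer.calibration("side");K=np.array([[c['fx'],0,c['cx']],[0,c['fy'],c['cy']],[0,0,1]])
R=np.diag([1,-1,-1])@c['pose'][:3,:3].T; t=-R@c['pose'][:3,3]
P=np.array([[.5252,.1283,.086],[.5163,.069,.086],[.5074,.0098,.086],[.4983,-.0495,.086]])
uv=cv2.projectPoints(P,cv2.Rodrigues(R)[0],t,K,c['distortion'])[0].reshape(-1,2)
for (u,v) in uv:
    u,v=int(round(u)),int(round(v)); s=np.s_[v-13:v+13,u-13:u+13]
    print(u,v,'mean abs diff',np.abs(cv2.GaussianBlur(a,(3,3),0)-cv2.GaussianBlur(b,(3,3),0))[s].mean().round(2),
     'vertical shift',cv2.phaseCorrelate(a[v-7:v+7,u-13:u+13].copy(),b[v-7:v+7,u-13:u+13].copy()))
```

```text
337 237 mean abs diff 8.57 vertical shift ((0.4228072160434415, 0.35454518777043376), 0.9809943275679655)
340 220 mean abs diff 10.32 vertical shift ((0.28766122616733725, 0.2805782337178586), 0.8002266592565408)
344 204 mean abs diff 11.37 vertical shift ((0.5663251307446426, 0.47493266994578054), 0.9924067249169984)
347 190 mean abs diff 10.4 vertical shift ((0.33034651469059106, 0.4593574670838061), 0.9760739452645425)
```

Key 2 is the only one whose patch changed shape (correlation 0.80, against 0.98–0.99 for the others). I check the direction with the edge profiles.

Run:
```python
from h import *
a=cv2.imread('pics/side0.png',0).astype(float)
b=np.mean([cv2.cvtColor(viewer.snapshot("side"),cv2.COLOR_RGB2GRAY) for _ in range(2)],0)
for (u,v) in ((337,237),(340,220),(344,204),(347,190)):
    for n,i in(('before',a),('after',b)):
        p=i[v-11:v+14,u-5:u+5].mean(1); print(u,n,(p/p.max()*100).astype(int))
```

```text
337 before [ 72  63  49  27  26  55  82  96  99 100  99  99  99  98  96  93  85  76
  71  67  61  47  28  21  45]
337 after [ 67  62  47  28  28  57  83  96  99  99 100  99  99  98  97  94  86  77
  72  69  63  49  29  23  47]
340 before [ 65  61  52  37  24  39  67  87  96  99  99  99 100  99  97  94  87  77
  68  55  33  23  45  76  93]
340 after [ 66  62  53  38  34  58  84  97 100  99 100  99  98  96  91  83  74  71
  66  54  34  24  47  77  93]
344 before [ 78  70  65  61  48  42  62  86  97 100  99  99  98  95  89  80  72  68
  62  48  27  31  58  81  93]
344 after [ 79  72  66  61  50  44  63  86  97 100  99  99  98  95  90  81  73  69
  63  48  32  47  76  93  97]
347 before [ 77  81  85  88  88  88  88  92  97  99  99 100  98  94  86  78  71  67
  55  42  54  80  94  98  97]
347 after [ 78  82  87  88  88  88  89  92  97  99 100  99  98  95  88  78  72  68
  56  44  55  81  94  98  98]
```

Key 2's cap edges moved up about one pixel, as a 3.6 mm rise should look. The other caps did not move.

```bash
python3 -c "
from workcell import manip
print(manip.finish_job())"
```

```text
the job is handed in; nothing more can be done
None
```

I tapped all four keys from left to right and found the second one latched. I pressed it fully home and let go, and the job is handed in; it reports no verdict.

- **Finding it:** At about 1.6 mm below an up cap, keys 1, 3 and 4 pushed back with about 1.8, 2.5 and 2.2 N. Key 2 gave almost nothing there and only resisted, at about 3 N, near 84 mm height, as a latched key should.
- **Pressing it:** Key 2 went to its end of travel, with the tip at 78.2 mm and about 10 N, and I then withdrew the arm clear of the station.
- **Last checks:** In the side view, key 2's cap edges had risen about one pixel, which fits 3.6 mm, and the other three caps had not moved. The top view showed the loose things where they were at the start; I judged that by eye. The arm was about 0.23 m above the bench with nothing under it, and the force was near zero.
- **Check that was no use:** The first image comparison (raw differences and shifts) did not show which way the caps had moved, because it gave similar values for all four keys. Only its lower correlation at key 2 stood out, so I relied on the edge profiles instead.

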